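Pin the pull handle to the spring force meter and hold it at the green band

TASK

Take the red-knobbed pin out of the wooden stand and push it fully home through the aluminium fork and the handle's tongue, so that the handle is coupled to the spring. Then pull the orange handle out until the red pointer stands over the green band on the scale, and keep hold of the handle there: the job finishes while you are still holding it against the spring. Leave the blue-knobbed pin, the flask, the jar and the brass weight where they are.

Things in the scene. Friction and masses are not known exactly. Their poses are not given: they have to be found in the camera images.
- rig: Spring force meter, fixed: wooden board 530 x 150 x 12 mm with a blue spring barrel at one end. +x (level) is the pull direction, away from the barrel; z up; origin on the table below the fork's hole at home. Fork and handle slide only along x. Guide rods at y = +-34 mm, 30 mm up; grey end stop 42 mm tall at x = 238 mm; white scale (top 40 mm up) at y = -77 mm.
- handle: Sliding pull handle: flat steel tongue with a vertical hole, and an orange upright grip plate. Slides out along the rig's +x up to 115 mm with little friction; starts fully in, its hole in line with the fork's. It has no spring and is joined to the sprung fork only by the pin. Origin: that of the rig when fully in.
- handle_grip (a point): Grasp point of the orange grip plate: 14 mm thick along the rig's x, 50 mm wide along its y, from 48 to 106 mm above the table. The point lies 88 mm above the table on the plate's centre line and 95 mm from the handle's hole along the rig's +x.
- handle_hole (a point): Centre of the upper mouth of the 13 mm through hole in the handle's tongue (10 mm thick, 49 mm above the table), between the fork's two plates.
- fork_hole (a point): Upper mouth of the 13 mm chamfered hole in the fork's top, 58 mm above the table. Fork: two aluminium plates 44 x 44 x 8 mm with the tongue between, one vertical hole through all three; lowest underside 30 mm up, 18 mm free space below. The barrel's spring pulls the fork home: about 2.4 N at home plus 0.8 N per 10 mm pulled; travel 110 mm.
- pointer (a point): The red pointer fixed to the fork, 3 mm wide, over the scale; this point is on its middle, 47 mm above the table. It moves with the fork.
- band (a point): Centre of the top of the green band clipped over the scale: 12 mm wide along the rig's x, 42 mm above the table, 40 to 80 mm along the rig's +x from where the pointer rests. Its axes are parallel to the rig's. Fixed to the scale.
- stand: Wooden pin stand 130 x 55 x 45 mm, fixed. Origin below its centre on the table; its x axis is the long side. Two 13 mm through holes on its long centre line, 36 mm either side of the centre; one holds the red pin, the other the blue one, in either order.
- pin_knob (a point): Centre of the red knob (upright, 18 mm diameter, 36 mm tall) of the loose retaining pin, 50 g. Below it a steel collar 24 mm wide, 5 mm thick, then a shank 10 mm in diameter, 36 mm long, tapered tip. Knob centre is 23 mm above the collar's underside, 59 mm above the tip; z runs up the pin. In the stand the collar rests on its top.
- pin_collar (a point): Middle of the underside of the red pin's collar, where the shank begins. It rests on the fork's top plate when the pin is fully home. z runs up the pin.
- spare_knob (a point): Centre of the blue knob of a second pin, same knob and collar but with a shank of only 20 mm: a bystander, to be left in the stand.
- flask: Amber conical flask, 80 mm wide at the foot, 125 mm tall, loose; origin under its centre. Bystander.
- jar: Green glass jar with white lid, 68 mm wide, 85 mm tall, loose; origin under its centre. Bystander.
- weight: Brass weight with a knob, 44 mm wide, 58 mm tall, 0.5 kg, loose; origin under its centre. Bystander.

How it is judged:
By the outcome, as a careful person would: the job done as asked, in the order asked, and still so for the second after the job is handed in, while the arm keeps its last pose, push and grip.
It also fails if it takes over 56 s, if anything falls off the work surface, if the arm or the gripper's body presses on something with over 40 N, if the wrist force passes 120 N, or if a joint passes its speed limit or range.

ROBOT

A 6-joint arm with a two-finger parallel gripper is mounted at the origin on the work surface. World frame = base frame: x ahead of the robot, y to its left, z up, the work surface at z = 0. Lengths are in m, angles in degrees, forces in N, time in s.
With the tool pointing down it reaches from about 0.325 to 0.775 m from the base axis. Payload 5.5 kg.
Tool frame: the origin (TCP) lies at the centre of the arm's flange, where the gripper is bolted on; the fingertips stand 182 mm ahead of it and the grasp point (between the pads) lies 163 mm ahead of it; z points along the fingers, y is the direction in which the jaws open and shut (so a half turn about z gives the same grasp; the last joint's range is limited). The gripper opens to 88 mm and grips with 3 to 60 N. Pads are 20 mm wide; open, the fingers measure 115 mm over their backs; the gripper's body (75 mm by 178 mm) begins 61 mm behind the grasp point.
Start: joints at [-76.473, 5.22, 70.514, -0, 104.267, -3.249], TCP at [0.173, -0.574, 0.405] pointing down, gripper open.
Joint ranges: [-164.24, 164.24], [-49.07, 125.15], [9.68, 141.18], [-86.29, 266.29], [3.28, 154.24], [-151.56, 151.56]. Speed limits (degrees/s): [147.25, 147.25, 172.46, 180, 180, 180].

INTERFACE

Orientations are given as [roll, pitch, yaw] about the fixed x, y, z axes, in that order (R = Rz(yaw) Ry(pitch) Rx(roll)).
In Python, from station import r gives the robot as it stands. The module is installed in compiled form; this text tells all that it offers. Calls block until the motion is done:
- r.reach(position, orientation): joint-space move of the TCP to a pose.
- r.servo_line(position, rotation=None, speed=0.15): straight line of the TCP; rotation=None keeps the orientation; speed is the mean speed in m/s.
- r.move_joints(angles): joint-space move.
- r.let_go() and r.grab(squeeze=None): open the fingers fully, or close them until they stop; squeeze is the grip in N (None keeps the last).
- r.wait(seconds).
- r.inverse_kinematics(position, orientation): joint angles nearest the present ones, or None.
- r.sense(): the state.
- r.snapshot(name): name is "side" or "top" or "wrist"; returns a dict with "frame" (480x640x3 uint8, red, green, blue), "fx", "fy", "cx", "cy" (pixels), "R" (3x3) and "t" (3): a world point X has camera coordinates R X + t. Camera axes: x right, y down, z forward; pixel columns grow to the right and rows downward; lengths in m; the calibration is good to about 2 mm. A picture is of the moment at which its call begins. There is no depth.
A pose or a line that the arm cannot do raises r.IKError and nothing moves.
- r.hand_in(): hands the job in, once; it reports no verdict.
The state is a dict: "clock": time; "joints": joint angles; "joint_vel": joint speeds; "joint_torque": joint torques, N m; "tcp_pos": TCP position; "orientation": TCP orientation; "contact_force": force on the tool from outside, world axes, zero at the start; "torque": the same for the moment, N m; "opening": finger opening in m.
Only numpy, scipy, OpenCV 4.12 (cv2) and the standard library are available. Lean on these libraries where they do the work, as an engineer would, in place of code of your own. Each camera call takes 0.05 s, during which the arm holds its last target.

## Working session

There is one attempt and no reset: what is moved stays moved. The work goes in short steps, each a Python script; the robot and the scene stay as the last script left them, time stands still between calls to the robot, and variables do not carry over. Pictures are saved under pics/ and viewed, and the job is handed in when it is done.

```bash
mkdir -p pics; ls
python3 - <<'E'
from station import r
import cv2
s=r.sense(); print(s)
for n in ("side","top","wrist"):
    d=r.snapshot(n); cv2.imwrite(f"pics/{n}0.png",d["frame"][:,:,::-1]); print(n,d["fx"],d["cx"],d["cy"],d["R"],d["t"])
E
```

```text
pics
{'clock': 0.0, 'joints': array([-7.64702839e+01,  5.26012590e+00,  7.05796632e+01, -9.37707898e-05,
        1.04267456e+02, -3.24758906e+00]), 'joint_vel': array([-0.03838067,  0.07719025,  0.01894156, -0.11034513,  0.00887795,
        0.03785307]), 'joint_torque': array([-1.92181127e-03, -4.46456373e+01, -4.06449258e+01,  6.96375500e-02,
        2.94457271e-02, -1.72694449e-04]), 'tcp_pos': array([ 0.17321102, -0.57450163,  0.40355958]), 'orientation': array([-1.79892922e+02, -5.98476558e-03,  1.67772765e+01]), 'contact_force': array([-0.10153865, -0.07132829,  0.6833531 ]), 'torque': array([ 0.03671075, -0.05057183,  0.01466539]), 'opening': 0.08783334474507241}
side 562.6908108933795 319.8219167185944 230.29168869154267 [[-0.99518276 -0.09679316  0.01556804]
 [-0.08030102  0.71370191 -0.69583139]
 [ 0.05624078 -0.69372953 -0.71803643]] [0.53104567 0.06150821 1.07891844]
top 500.91308109197263 310.44248627277796 234.21102154332362 [[-0.00239135 -0.99961081  0.02779424]
 [-0.99102685 -0.0013455  -0.13365616]
 [ 0.13364154 -0.02786445 -0.99063793]] [0.05070221 0.51968516 0.95438198]
wrist 354.3441975628222 321.8665730387149 243.14999844483407 [[ 0.28927884 -0.95724222 -0.00225524]
 [-0.92303313 -0.27956352  0.2642992 ]
 [-0.25362884 -0.07437451 -0.9644381 ]] [-0.59895606 -0.03194696  0.39046697]
```

View pics/side0.png

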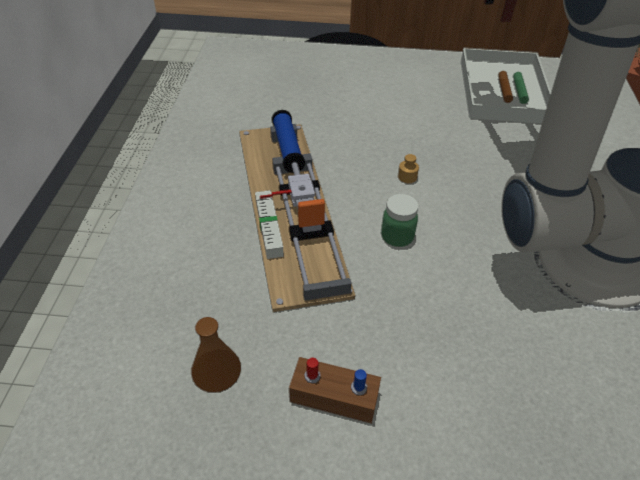

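View pics/top0.png

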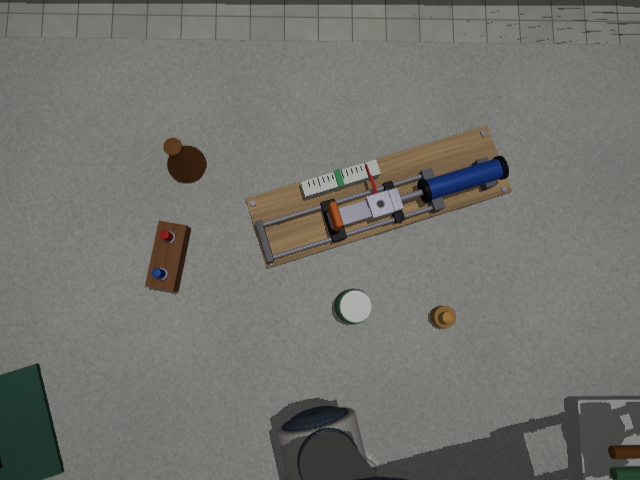

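View pics/wrist0.png

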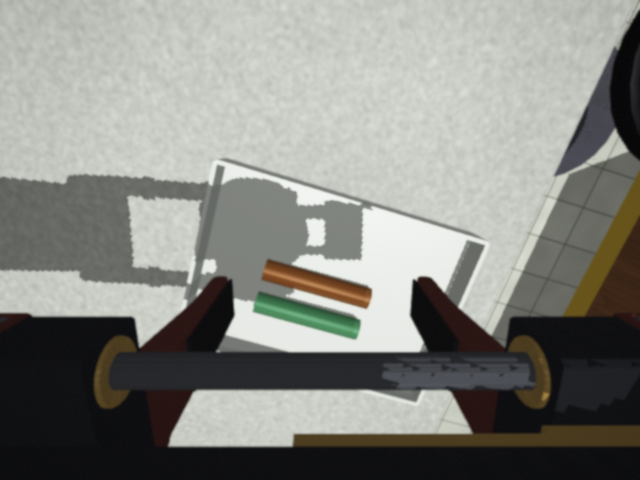

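The top view shows the red knob at (167,236), blue at (159,273), the fork hole at (380,204), the orange grip at (335,213), the pointer at (370,178), the green band at (339,177), and the flask just ahead of the stand. The side view agrees with this layout. Next I measure.

```bash
cat > h.py <<'E'
import numpy as np, cv2
from station import r
def ray(d,u,v):
    R=np.array(d["R"]);t=np.array(d["t"])
    c=-R.T@t; k=R.T@np.array([(u-d["cx"])/d["fx"],(v-d["cy"])/d["fy"],1.0]); return c,k/np.linalg.norm(k)
def onz(d,u,v,z):
    c,k=ray(d,u,v); return c+k*(z-c[2])/k[2]
def tri(*obs):
    A=np.zeros((3,3));b=np.zeros(3)
    for d,u,v in obs:
        c,k=ray(d,u,v);P=np.eye(3)-np.outer(k,k);A+=P;b+=P@c
    X=np.linalg.solve(A,b); return X
def proj(d,X):
    p=np.array(d["R"])@np.array(X)+np.array(d["t"]); return np.array([d["fx"]*p[0]/p[2]+d["cx"],d["fy"]*p[1]/p[2]+d["cy"]])
def blobs(d,h0,h1,s0=120,v0=60,amin=15,s1=255,v1=255):
    H=cv2.cvtColor(d["frame"],cv2.COLOR_RGB2HSV)
    m=cv2.inRange(H,(max(h0,0),s0,v0),(h1,s1,v1))
    if h0<0: m|=cv2.inRange(H,(180+h0,s0,v0),(180,s1,v1))
    n,l,st,c=cv2.connectedComponentsWithStats(m)
    return [(int(st[i,4]),c[i].round(1).tolist(),st[i,:4].tolist()) for i in range(1,n) if st[i,4]>=amin],m,l
E
python3 - <<'E'
from h import *
for n in ("side","top"):
    d=r.snapshot(n)
    for nm,a in dict(red=(-5,4,150,70),orange=(5,14,180,100),blue=(105,125,150,60),green=(55,85,120,50),wood=(10,22,60,90)).items():
        print(n,nm,blobs(d,*a)[0])
    x,y,w,h=(240,120,280,160) if n=="top" else (230,100,130,220)
    k=4 if n=="side" else 3
    x,y,w,h=(240,150,200,130) if n=="top" else (240,150,130,150)
    cv2.imwrite(f"pics/{n}_z.png",cv2.resize(d["frame"][y:y+h,x:x+w,::-1],None,fx=4,fy=4,interpolation=cv2.INTER_CUBIC))
E
```

```text
side red [(75, [277.8, 192.6], [261, 189, 30, 9]), (198, [312.1, 367.7], [307, 358, 12, 21])]
side orange [(125, [311.2, 203.0], [299, 200, 26, 7])]
side blue [(713, [285.6, 134.2], [274, 113, 26, 45]), (197, [359.6, 379.7], [354, 370, 12, 21])]
side green [(60, [267.5, 218.7], [260, 217, 17, 5])]
side wood [(3564, [263.1, 8.9], [154, 0, 197, 24]), (22, [638.0, 52.4], [636, 48, 4, 10]), (120, [505.9, 81.5], [499, 71, 13, 24]), (197, [302.1, 141.6], [297, 127, 13, 27]), (4294, [272.3, 219.0], [240, 128, 73, 181]), (210, [408.7, 163.8], [399, 154, 20, 19]), (41, [314.4, 171.5], [312, 162, 6, 18]), (34, [284.6, 179.1], [282, 174, 6, 10]), (761, [310.9, 211.5], [291, 187, 40, 39]), (130, [277.9, 201.5], [272, 194, 13, 15]), (26, [290.1, 202.7], [288, 199, 5, 8]), (140, [340.7, 255.3], [334, 231, 15, 47]), (1246, [319.3, 262.1], [300, 241, 41, 43]), (64, [343.8, 295.2], [329, 285, 26, 15]), (18, [322.4, 300.1], [316, 299, 12, 3]), (336, [206.1, 326.0], [195, 317, 23, 19]), (2164, [335.6, 384.0], [289, 357, 92, 52])]
top red [(72, [371.7, 180.8], [366, 165, 11, 28]), (67, [163.9, 234.2], [
[... 257 characters left out ...]
])]
top wood [(3563, [437.2, 156.0], [374, 126, 124, 61]), (112, [175.1, 146.7], [168, 138, 14, 16]), (1769, [407.9, 218.9], [266, 178, 245, 90]), (35, [369.3, 184.8], [367, 181, 6, 9]), (140, [406.3, 188.3], [398, 181, 20, 15]), (1988, [290.8, 201.0], [246, 182, 120, 44]), (270, [341.5, 209.4], [330, 196, 36, 31]), (172, [411.6, 206.6], [402, 200, 25, 14]), (1609, [295.9, 232.7], [265, 212, 62, 43]), (169, [363.0, 224.2], [345, 216, 45, 16]), (176, [151.6, 259.2], [145, 221, 15, 67]), (52, [168.9, 226.0], [166, 222, 9, 9]), (508, [174.3, 257.3], [165, 224, 21, 66]), (137, [162.1, 255.2], [157, 242, 11, 26]), (50, [157.2, 283.8], [154, 279, 8, 10]), (327, [445.4, 316.3], [434, 306, 22, 23])]
```

View pics/top_z.png

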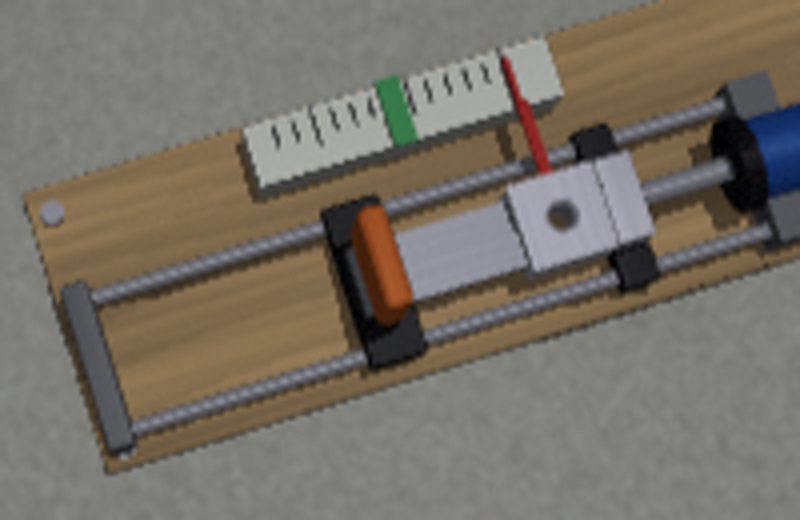

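View pics/side_z.png

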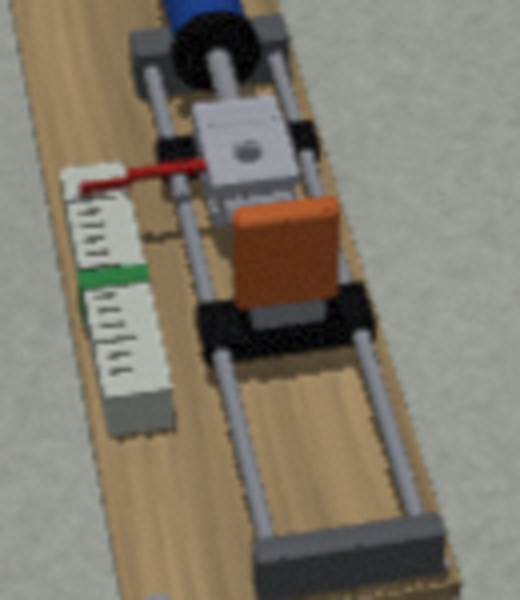

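Run:
```python
from h import *
np.set_printoptions(precision=4,suppress=True)
S=r.snapshot("side");T=r.snapshot("top")
f=tri((S,301.6,187.4),(T,380.1,203.4)); print("fork tri",f,"on z .058",onz(T,380.1,203.4,.058),onz(S,301.6,187.4,.058))
# board
H=cv2.cvtColor(T["frame"],cv2.COLOR_RGB2HSV); m=cv2.inRange(H,(10,50,80),(24,255,255))
m[:, :240]=0;m[:,515:]=0;m[280:]=0;m[:120]=0
m=cv2.morphologyEx(m,cv2.MORPH_CLOSE,np.ones((15,15),np.uint8))
c=max(cv2.findContours(m,0,cv2.CHAIN_APPROX_NONE)[0],key=cv2.contourArea)[:,0]
P=np.array([onz(T,*p,.012)[:2] for p in c],np.float32)
(cx,cy),wh,a=cv2.minAreaRect(P*1000); print("board",cx,cy,wh,a)
rho=lambda p:p
box=cv2.boxPoints(((cx,cy),wh,a)); print(box)
# pins
for nm,a in (("red",(-5,4,150,60)),("blue",(105,125,150,50))):
    bs=[b for b in blobs(S,*a)[0] if b[1][1]>300][0]; bt=[b for b in blobs(T,*a)[0] if b[1][0]<200][0]
    print(nm,"tri",tri((S,*bs[1]),(T,*bt[1])),"side z.068",onz(S,*bs[1],.068),"top z.086",onz(T,*bt[1],.086), bs,bt)
b=[b for b in blobs(T,55,85,120,50)[0] if b[1][0]<600][0];g=onz(T,*b[1],.042)
b2=blobs(S,55,85,120,50)[0][0];print("band",g,onz(S,*b2[1],.042),b2)
o=blobs(T,5,14,180,100)[0][0];print("grip",onz(T,*o[1],.106))
p=[b for b in blobs(T,-5,4,150,70)[0] if b[1][0]>200][0];print("ptr",onz(T,*p[1],.0485))
for nm,u,v,z in (("flaskneck",173,147,.125),("jar",355,306,.085),("weight",446,317,.055)): print(nm,onz(T,u,v,z))
x,y,w,h=130,120,100,190
cv2.imwrite("pics/top_pins.png",cv2.resize(T["frame"][y:y+h,x:x+w,::-1],None,fx=3,fy=3,interpolation=cv2.INTER_CUBIC))
```

```text
fork tri [ 0.5785 -0.085   0.0577] on z .058 [ 0.5773 -0.0849  0.058 ] [ 0.5795 -0.085   0.058 ]
board 605.0056762695312 -91.53900146484375 (149.5587921142578, 528.1748046875) 17.44794273376465
[[ 454.4831  137.9759]
 [ 612.8507 -365.8975]
 [ 755.5282 -321.0539]
 [ 597.1606  182.8195]]
red tri [0.5143 0.3259 0.0717] side z.068 [0.5147 0.3237 0.068 ] top z.086 [0.5122 0.3222 0.086 ] (201, [312.1, 367.8], [307, 358, 11, 21]) (77, [164.7, 234.3], [160, 230, 13, 10])
blue tri [0.4426 0.3366 0.0693] side z.068 [0.4436 0.3357 0.068 ] top z.086 [0.4405 0.3322 0.086 ] (197, [359.6, 379.6], [354, 370, 12, 21]) (92, [157.8, 273.0], [152, 269, 13, 9])
band [ 0.6333 -0.0055  0.042 ] [ 0.6364 -0.005   0.042 ] (60, [267.5, 218.7], [260, 217, 17, 5])
grip [0.548  0.0056 0.106 ]
ptr [ 0.6247 -0.0708  0.0485]
flaskneck [0.6672 0.3027 0.125 ]
jar [ 0.3797 -0.0298  0.085 ]
weight [ 0.3582 -0.2068  0.055 ]
```

View pics/top_pins.png

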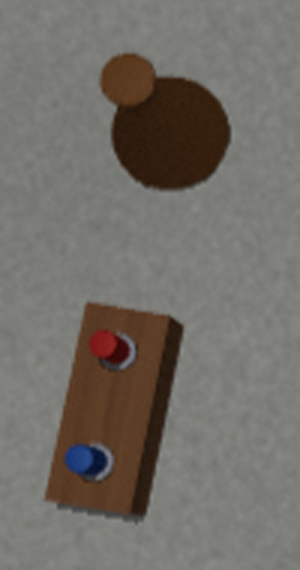

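Checks: the board measures 528 x 150 mm and the fork hole triangulates to z = 57.7 mm. The grip is 95 mm from the hole, the pins are about 72 mm apart, and the band is about 59 mm from the pointer. All of these match the given sizes. The rig yaw is about 107.5°. I'll move above the red pin and check with the wrist camera.

Run:
```python
from h import *
np.set_printoptions(precision=4,suppress=True)
for p,yw in (((.5145,.3235,.30),-8.5),((.5784,-.085,.30),-72.55),((.5784,-.085,.30),107.45),((.55,.006,.251),17.45),((.532,.062,.251),17.45)):
    print(p,yw,r.inverse_kinematics(p,(180,0,yw)))
r.reach((.5145,.3235,.33),(180,0,-8.5))
s=r.sense();print(s["clock"],s["tcp_pos"],s["orientation"])
for n in ("wrist","top","side"):
    d=r.snapshot(n); cv2.imwrite(f"pics/{n}1.png",d["frame"][:,:,::-1])
    if n!="top":
        b=[b for b in blobs(d,-5,4,150,60)[0]];print(b); 
        print(n,proj(d,(.5145,.3235,.068)))
```

```text
(0.5145, 0.3235, 0.3) -8.5 [ 28.9533   6.648   79.5802  -0.      93.7718 127.4533]
(0.5784, -0.085, 0.3) -72.55 [-11.6943   3.1031  83.3243  -0.      93.5726 150.8557]
(0.5784, -0.085, 0.3) 107.45 [-11.6943   3.1031  83.3243   0.      93.5726 -29.1443]
(0.55, 0.006, 0.251) 17.45 [-2.9189 -1.0472 92.5377 -0.     88.5096 69.6311]
(0.532, 0.062, 0.251) 17.45 [ 3.0078 -3.2896 94.7231 -0.     88.5664 75.5578]
3.7083 [0.5149 0.3229 0.3301] [179.9953  -0.0099  -8.5573]
[(734, [320.0, 255.0], [307, 237, 26, 36])]
wrist [321.8632 252.2306]
[(29, [269.3, 194.5], [261, 192, 16, 6]), (156, [313.1, 369.2], [307, 359, 12, 20])]
side [312.2508 367.6661]
```

View pics/wrist1.png

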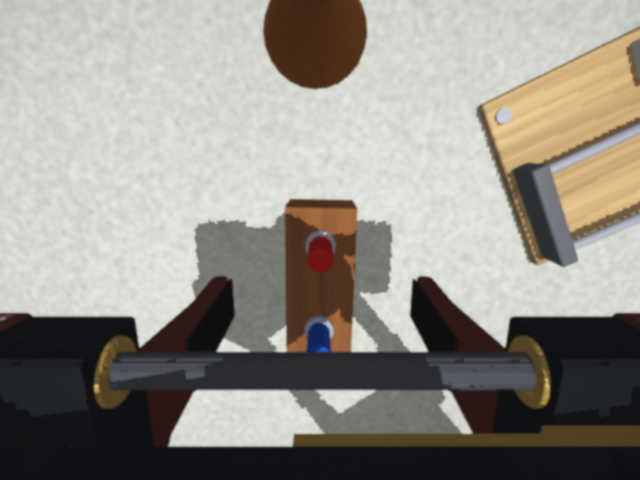

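View pics/side1.png

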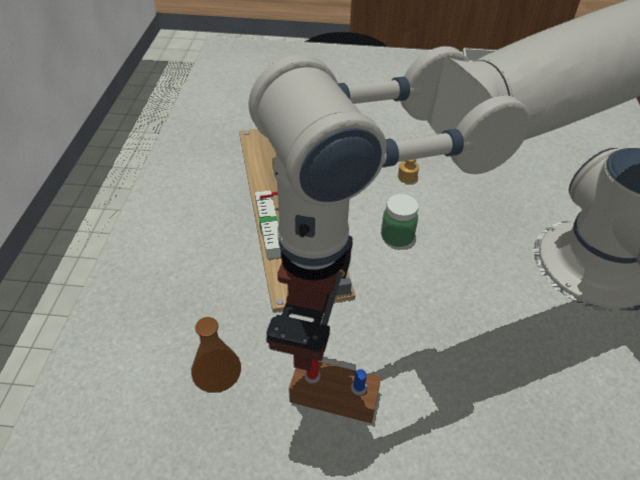

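The wrist view has the red knob at (320,255) against a predicted (322,252), so it agrees to about 2 mm. The flask and the blue pin are clear of the fingers. Grasping now.

Run:
```python
from h import *
np.set_printoptions(precision=4,suppress=True)
s=r.sense();f0=s["contact_force"];print(f0)
r.servo_line((.5145,.3235,.237),speed=.1)
r.grab(40); s=r.sense();print(s["clock"],s["opening"],s["tcp_pos"],s["contact_force"])
r.servo_line((.5145,.3235,.365),speed=.12)
s=r.sense();print(s["clock"],s["opening"],s["tcp_pos"],s["contact_force"])
r.reach((.5784,-.085,.365),(180,0,107.45))
s=r.sense();print(s["clock"],s["opening"],s["tcp_pos"],s["orientation"],s["contact_force"])
for n in ("wrist","top","side"):
    d=r.snapshot(n); cv2.imwrite(f"pics/{n}2.png",d["frame"][:,:,::-1])
    print(n,[b for b in blobs(d,-5,4,150,60)[0]])
    for z in (.058,.2,.141): print(proj(d,(.5784,-.085,z)))
```

```text
[-0.4898 -1.1217 -0.6134]
6.025 0.01727323451778755 [0.5145 0.3235 0.237 ] [-0.0282 -0.4345 -0.1863]
7.2417 0.017170893875922424 [0.5145 0.3235 0.3637] [ 0.4093 -0.5427  0.2152]
9.5667 0.017095709741116207 [ 0.5784 -0.0847  0.3649] [-179.9989   -0.0081  107.455 ] [ 0.019   0.4333 -0.7856]
wrist [(354, [378.3, 234.4], [349, 232, 72, 7]), (2333, [321.9, 315.9], [301, 281, 43, 68])]
[320.8956 236.5327]
[320.1609 314.3579]
[320.5793 270.0369]
top [(70, [371.7, 180.8], [366, 165, 12, 28])]
[380.1473 202.8396]
[394.2424 186.1874]
[387.8475 193.7423]
side [(150, [301.4, 130.6], [298, 121, 8, 20]), (74, [277.8, 192.6], [261, 189, 30, 9])]
[302.1563 187.4403]
[301.6135 129.0383]
[301.8516 154.6565]
```

View pics/wrist2.png

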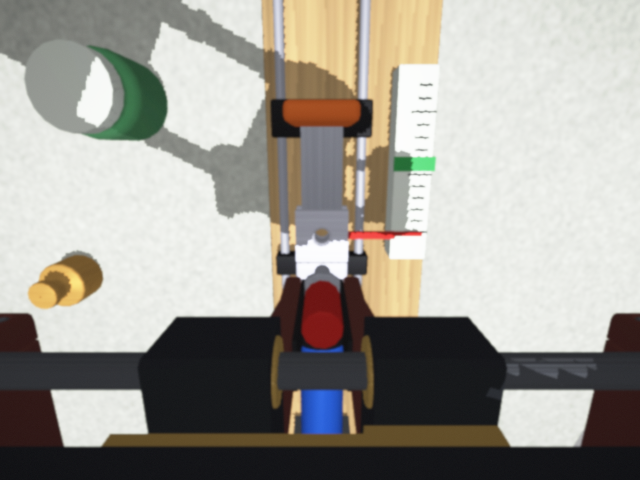

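View pics/side2.png

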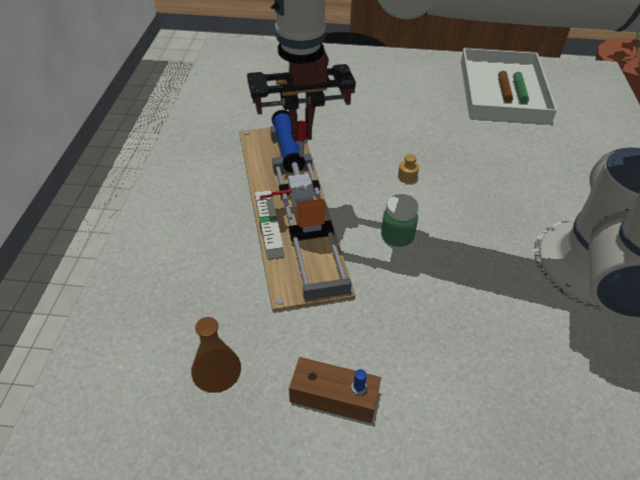

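View pics/top2.png

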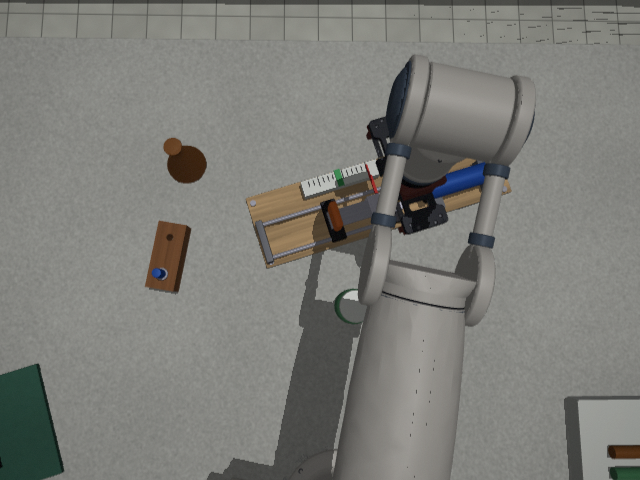

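The pin is held, its stand hole is empty, and the blue pin is still in place. In the wrist view the fork hole is at about (321,235), where I predicted (321,236.5). I'll lower the tip to just above the fork and compare tip and hole in the pictures.

Run:
```python
from h import *
np.set_printoptions(precision=4,suppress=True)
r.servo_line((.5784,-.085,.302),speed=.1)
s=r.sense();print(s["clock"],s["opening"],s["tcp_pos"],s["contact_force"])
for n,(x,y,w,h) in dict(wrist=(260,180,120,170),side=(260,130,90,90)).items():
    d=r.snapshot(n); cv2.imwrite(f"pics/{n}3.png",cv2.resize(d["frame"][y:y+h,x:x+w,::-1],None,fx=3.5 if n=="wrist" else 6,fy=3.5 if n=="wrist" else 6,interpolation=cv2.INTER_CUBIC))
    for z in (.058,.074,.110,.133): print(n,z,proj(d,(.5784,-.085,z)), proj(d,(.5784-.002*.2997,-.085+.002*.954,z)))
```

```text
10.5 0.017401968143049007 [ 0.5785 -0.085   0.3026] [-0.4888  0.1971  0.1684]
wrist 0.058 [320.4624 258.8283] [320.4618 255.9588]
wrist 0.074 [320.3929 266.7342] [320.3921 263.6823]
wrist 0.11 [320.1944 289.3273] [320.1928 285.7677]
wrist 0.133 [320.0233 308.7857] [320.021  304.8048]
side 0.058 [302.1563 187.4403] [302.3405 188.0924]
side 0.074 [302.1001 181.3926] [302.2862 182.0441]
side 0.11 [301.9693 167.32  ] [302.1596 167.9693]
side 0.133 [301.8824 157.9747] [302.0756 158.6223]
```

View pics/wrist3.png

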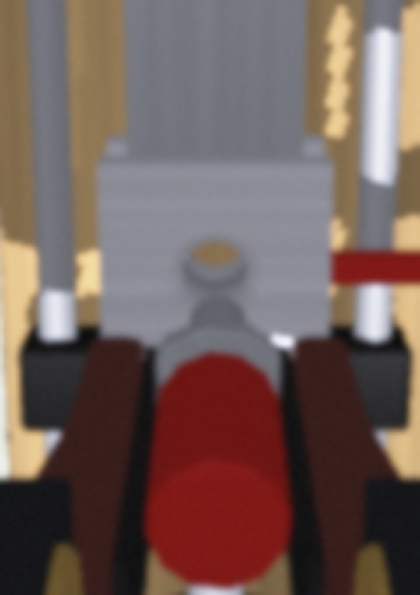

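View pics/side3.png

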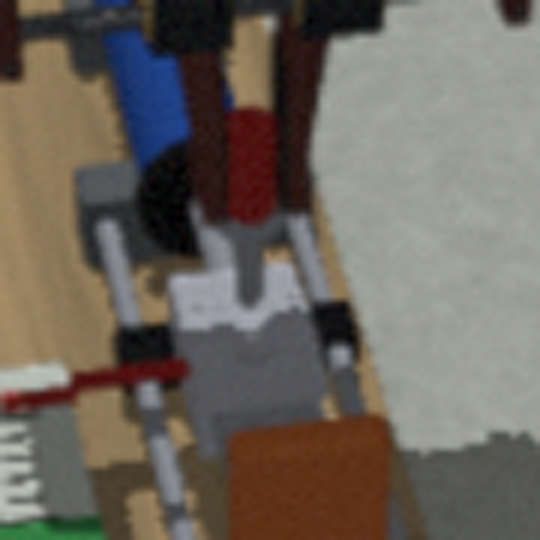

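Run:
```python
from h import *
np.set_printoptions(precision=4,suppress=True)
d=r.snapshot("wrist"); ex=np.array([-.2997,.954]);o=np.array([.5784,-.085])
p=onz(d,321.1,255.2,.058)[:2]-o; print("hole rig xy mm",1000*p@ex,1000*p@[-.954,-.2997])
z=r.sense()["tcp_pos"][2]-.163-.006
H,m,l=blobs(d,-5,4,150,60)
print(H)
for nm,(u,v,zz) in dict(top=(322.4,328.8,z+.018)).items():
    p=onz(d,u,v,zz)[:2]-o; print(nm,"rig xy mm",1000*p@ex,1000*p@[-.954,-.2997])
# collar front edge / knob top circle rows, masks
f=d["frame"]; 
for v in range(262,296,2): print(v,[f[v,u].tolist() for u in (310,316,321,326,332)])
```

```text
hole rig xy mm 2.1803881359672985 -0.7195369792965973
[(594, [393.1, 255.0], [355, 251, 89, 10]), (2268, [321.9, 315.1], [301, 282, 43, 65])]
top rig xy mm -0.0844194045242173 -1.2602749867011862
262 [[134, 135, 145], [112, 114, 122], [104, 105, 114], [114, 114, 124], [137, 138, 149]]
264 [[133, 134, 144], [120, 122, 131], [107, 107, 116], [118, 119, 129], [137, 137, 148]]
266 [[134, 135, 146], [115, 117, 125], [99, 100, 108], [105, 105, 114], [135, 136, 147]]
268 [[137, 137, 149], [101, 102, 110], [99, 100, 108], [97, 97, 105], [138, 139, 151]]
270 [[141, 141, 152], [96, 98, 105], [99, 100, 108], [96, 98, 105], [138, 139, 150]]
272 [[144, 146, 156], [99, 100, 107], [100, 102, 109], [99, 101, 108], [132, 133, 143]]
274 [[134, 136, 146], [110, 111, 120], [111, 113, 122], [108, 110, 119], [111, 112, 121]]
276 [[104, 105, 114], [118, 119, 128], [114, 118, 126], [116, 117, 126], [112, 113, 122]]
278 [[113, 115, 123], [114, 115, 123], [114, 115, 123], [113, 113, 122], [114, 115, 124]]
280 [[115, 117, 126], [113, 106, 114], [113, 83, 88], [111, 95, 102], [114, 117, 126]]
282 [[115, 114, 122], [112, 58, 61], [111, 27, 25], [110, 38, 41], [112, 108, 116]]
284 [[113, 87, 93], [112, 24, 23], [111, 22, 21], [111, 23, 21], [111, 69, 73]]
286 [[110, 46, 47], [111, 22, 20], [112, 23, 21], [111, 22, 21], [111, 28, 27]]
288 [[109, 24, 24], [110, 21, 20], [111, 22, 20], [111, 22, 20], [111, 22, 20]]
290 [[109, 21, 19], [111, 21, 20], [111, 23, 21], [110, 21, 19], [110, 21, 20]]
292 [[109, 21, 19], [112, 22, 19], [111, 23, 20], [110, 21, 20], [110, 21, 20]]
294 [[110, 23, 21], [111, 23, 22], [111, 22, 20], [111, 23, 22], [110, 22, 20]]
```

Run:
```python
from h import *
np.set_printoptions(precision=4,suppress=True)
r.servo_line((.5784,-.085,.2915),speed=.06)
s=r.sense();print(s["clock"],s["opening"],s["tcp_pos"],s["contact_force"])
for n,(x,y,w,h,k) in dict(wrist=(280,230,80,80,7),side=(275,150,60,60,9)).items():
    d=r.snapshot(n); cv2.imwrite(f"pics/{n}4.png",cv2.resize(d["frame"][y:y+h,x:x+w,::-1],None,fx=k,fy=k,interpolation=cv2.INTER_CUBIC))
    for z in (.058,.0635): print(n,z,(proj(d,(.5784,-.085,z))-[x,y]+.5)*k)
```

```text
10.975 0.01715106561167246 [ 0.5782 -0.085   0.2906] [-0.8414 -0.748   0.6146]
wrist 0.058 [294.6964 250.5836]
wrist 0.0635 [294.5882 270.7538]
side 0.058 [248.9063 341.4625]
side 0.0635 [248.7336 322.878 ]
```

View pics/wrist4.png

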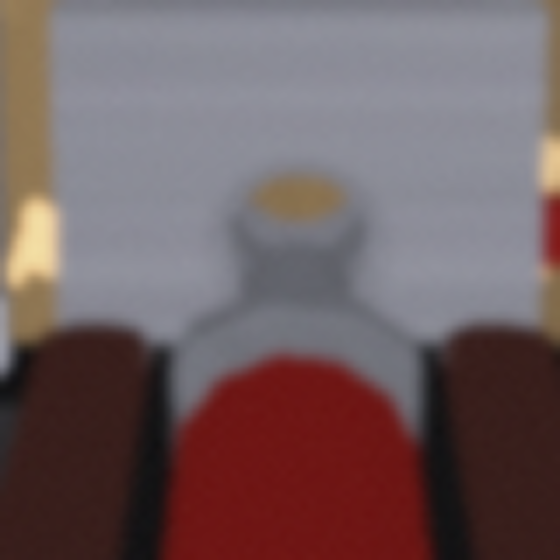

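View pics/side4.png

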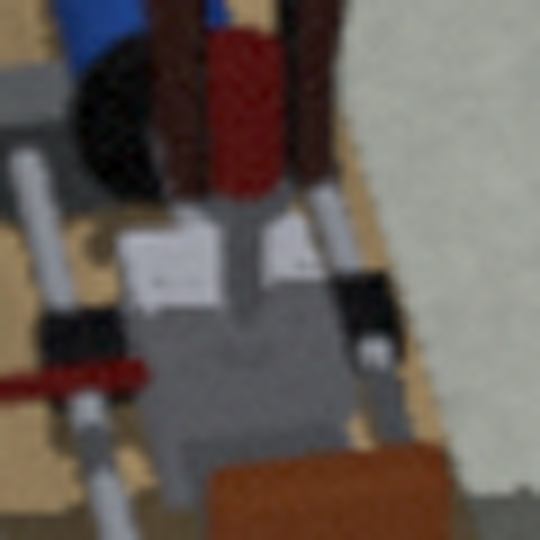

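In both wrist pictures the pin tip sits about 2 mm towards rig −x of the hole, and sideways they line up: hole at x ≈ 299, shank at x ≈ 300 in the zoom. I'll shift +2 mm along the rig's x and lower in small steps, checking the force at each.

```bash
cat >> h.py <<'E'
EX=np.array([-.2997,.954,0.]);EY=np.array([-.954,-.2997,0.])
HO=np.array([.5784,-.085,0.])
def down(off,z0,z1,step=.002,fmax=8,speed=.03):
    f0=r.sense()["contact_force"]
    z=z0
    while z>z1+1e-6:
        z=max(z-step,z1); r.servo_line(HO+EX*off[0]+EY*off[1]+[0,0,z],speed=speed)
        s=r.sense(); f=s["contact_force"]-f0
        print(round(s["clock"],2),round(z,4),s["tcp_pos"].round(4),f.round(1))
        if abs(f[2])>fmax or np.linalg.norm(f[:2])>fmax: return z,f
    return z,f
E
python3 - <<'E'
from h import *
r.servo_line(HO+EX*.002+[0,0,.2915],speed=.03); r.wait(.1)
print(down((.002,0),.2915,.276))
for n,(x,y,w,h,k) in dict(wrist=(280,230,80,80,7)).items():
    d=r.snapshot(n); cv2.imwrite(f"pics/{n}5.png",cv2.resize(d["frame"][y:y+h,x:x+w,::-1],None,fx=k,fy=k,interpolation=cv2.INTER_CUBIC))
E
```

```text
11.68 0.2895 [ 0.5778 -0.0831  0.2892] [ 0.6 -0.2 -0.3]
11.93 0.2875 [ 0.5778 -0.0831  0.2872] [0.3 1.  0.4]
12.18 0.2855 [ 0.5778 -0.0831  0.2853] [ 0.6  0.4 -0.8]
12.43 0.2835 [ 0.5778 -0.0831  0.2833] [0.3 0.5 0.4]
12.68 0.2815 [ 0.5778 -0.0831  0.2813] [ 0.   0.1 -0. ]
12.93 0.2795 [ 0.5778 -0.0831  0.2793] [-0.7  0.2 -0.4]
13.18 0.2775 [ 0.5778 -0.0831  0.2773] [-0.1  0.6 -0. ]
13.43 0.276 [ 0.5778 -0.0831  0.2759] [ 0.4 -1.   0.2]
(0.276, array([ 0.41521578, -1.03008757,  0.24945774]))
```

View pics/wrist5.png

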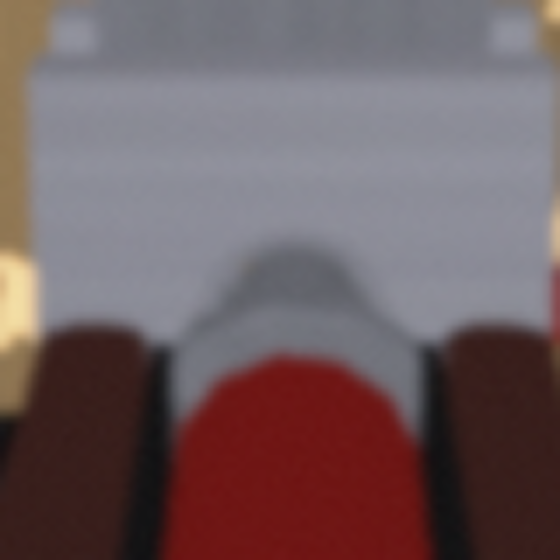

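The tip is about 10 mm into the hole with no contact force. I continue down to the seat.

Run:
```python
from h import *
z,f=down((.002,0),.276,.254,step=.004,fmax=7,speed=.05)
if abs(f[2])<7 and np.linalg.norm(f[:2])<7: z,f=down((.002,0),z,.2445,step=.001,fmax=9,speed=.02)
d=r.snapshot("side"); cv2.imwrite("pics/side6.png",cv2.resize(d["frame"][140:230,260:350,::-1],None,fx=6,fy=6,interpolation=cv2.INTER_CUBIC))
```

```text
13.72 0.272 [ 0.5777 -0.0831  0.2715] [ 1.   0.4 -0.4]
13.97 0.268 [ 0.5777 -0.0831  0.2675] [-0.2  0.9  0.5]
14.22 0.264 [ 0.5777 -0.0831  0.2635] [ 0.1  0.5 -0.6]
14.47 0.26 [ 0.5777 -0.0831  0.2595] [ 0.7 -0.6 -0.8]
14.72 0.256 [ 0.5777 -0.0831  0.2556] [ 0.4  0.4 -0.3]
14.97 0.254 [ 0.5778 -0.0831  0.2539] [ 0.6  0.9 -0. ]
15.22 0.253 [ 0.5778 -0.0831  0.253 ] [ 0.1 -0.6  0.9]
15.47 0.252 [ 0.5778 -0.0831  0.2519] [1.2 0.1 0.4]
15.72 0.251 [ 0.5778 -0.0831  0.2509] [-0.2 -0.7  0.2]
15.97 0.25 [ 0.5778 -0.0831  0.25  ] [ 0.4 -0.9  0.2]
16.23 0.249 [ 0.5778 -0.0831  0.2499] [-2.5 -0.2  5.3]
16.48 0.248 [ 0.5777 -0.0831  0.2499] [-5.4  0.9 10.4]
```

View pics/side6.png

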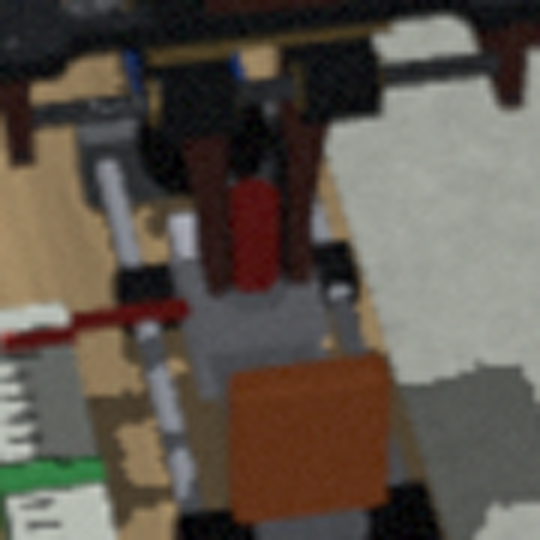

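The pin seated at TCP z = 0.250, exactly where predicted. Releasing, rising and moving above the handle.

Run:
```python
from h import *
r.let_go(); s=r.sense();print(s["clock"],s["opening"],s["contact_force"])
r.servo_line(HO+EX*.002+[0,0,.335],speed=.15)
d=r.snapshot("wrist");cv2.imwrite("pics/wrist7.png",d["frame"][:,:,::-1])
r.reach(HO+EX*.0955+[0,0,.335],(180,0,17.45))
s=r.sense();print(s["clock"],s["tcp_pos"],s["orientation"])
for n in ("wrist","side"):
    d=r.snapshot(n);cv2.imwrite(f"pics/{n}8.png",d["frame"][:,:,::-1])
    print(n,proj(d,HO+EX*.095+[0,0,.106]),[b for b in blobs(d,5,14,150,80)[0]],[b for b in blobs(d,-5,4,150,60)[0]])
```

```text
17.6833 0.08775176173803106 [ 0.17429273 -0.25383826 -0.12644815]
19.9833 [0.5497945  0.00595287 0.33458672] [-1.79989285e+02  3.50243414e-02  1.74823496e+01]
wrist [323.03233867 267.09016547] [(1793, [322.8, 256.3], [312, 212, 23, 88])] [(621, [452.5, 177.0], [446, 128, 13, 88]), (957, [460.6, 256.1], [440, 238, 41, 38])]
side [311.55586345 201.66532475] [(131, [505.0, 83.7], [500, 72, 11, 24]), (604, [310.6, 213.3], [298, 201, 27, 26]), (219, [206.3, 325.4], [196, 318, 21, 17])] [(74, [301.2, 181.1], [298, 172, 8, 16]), (77, [278.0, 192.6], [261, 189, 30, 9])]
```

View pics/wrist7.png

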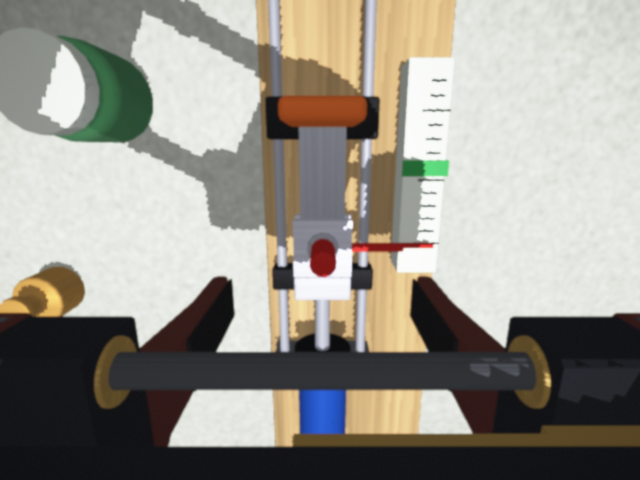

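View pics/wrist8.png

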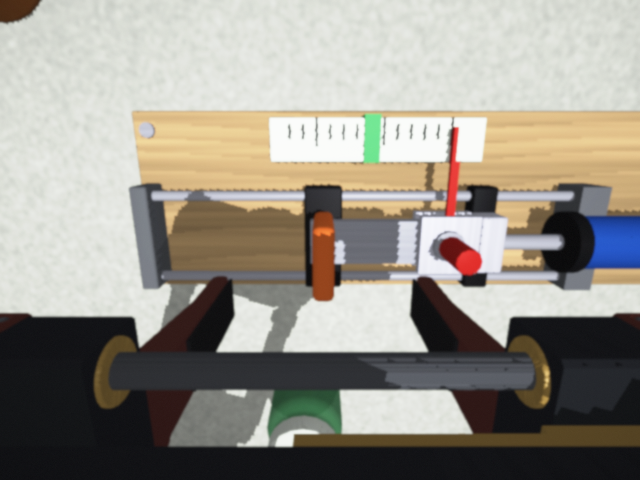

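View pics/side8.png

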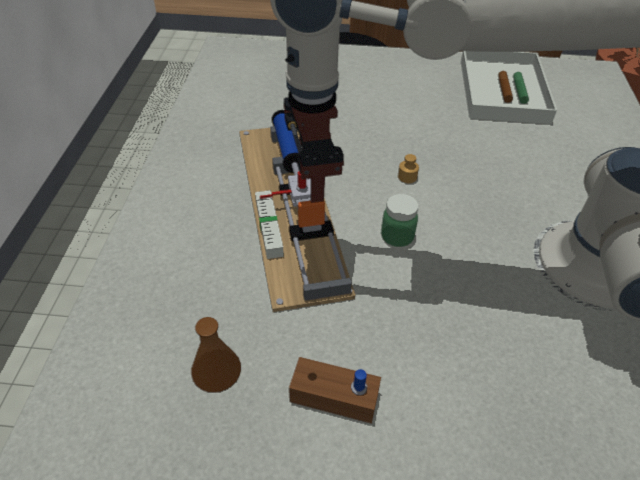

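The pin stands upright and seated in the fork. In the wrist view the grip plate is centred between the fingers at x ≈ 323. Next: grasp, pull about 60 mm and look.

Run:
```python
from h import *
r.servo_line(HO+EX*.0955+[0,0,.251],speed=.12)
r.grab(45); s=r.sense();print(s["clock"],s["opening"],s["tcp_pos"].round(4),s["contact_force"].round(2))
p=s["tcp_pos"]
for dx in (.02,.06):
    r.servo_line(HO+EX*(.0955+dx)+[0,0,.251],speed=.05)
    r.wait(.2);s=r.sense();print(s["clock"],s["opening"],1000*((s["tcp_pos"]-HO)@EX),s["contact_force"].round(2),"along x",s["contact_force"]@EX)
for n in ("wrist","side","top"):
    d=r.snapshot(n);cv2.imwrite(f"pics/{n}9.png",d["frame"][:,:,::-1])
    for nm,a,z in (("red",(-5,4,150,60),.0485),("green",(55,85,110,50),.042)):
        for b in blobs(d,*a)[0]: 
            q=onz(d,*b[1],z)-HO; print(n,nm,b,"rig",(1000*q@EX).round(1),(1000*q@EY).round(1))
```

```text
22.0583 0.013826753258296434 [0.5498 0.0061 0.251 ] [-0.37 -0.09 -0.09]
22.8083 0.014000328464273919 115.34871092978617 [ 1.36 -3.54 -0.79] along x -3.789637999319834
23.9583 0.01372042138560161 155.01840273802864 [ 1.89 -5.86 -1.68] along x -6.160491510258206
wrist red (1626, [516.2, 186.4], [503, 118, 25, 129]) rig 55.6 -52.9
wrist red (2887, [535.6, 311.2], [496, 279, 79, 65]) rig 34.5 17.0
wrist green (1161, [507.2, 130.3], [494, 100, 32, 70]) rig 60.8 -80.5
side red (85, [282.9, 212.0], [265, 209, 31, 8]) rig 52.8 -48.0
side green (48, [267.1, 219.1], [260, 217, 17, 5]) rig 59.8 -80.2
top green (3002, [23.9, 429.0], [0, 365, 62, 115]) rig 757.3 202.9
top green (18, [50.1, 436.8], [47, 434, 6, 7]) rig 715.5 230.9
top green (239, [628.0, 473.2], [615, 468, 25, 12]) rig -283.6 623.7
```

View pics/wrist9.png

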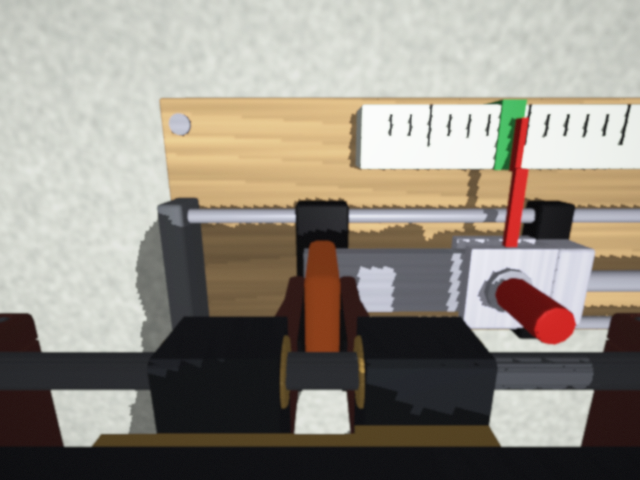

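View pics/side9.png

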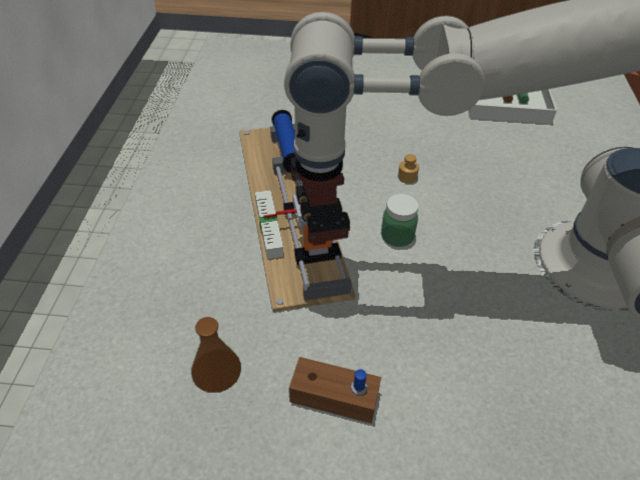

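View pics/top9.png

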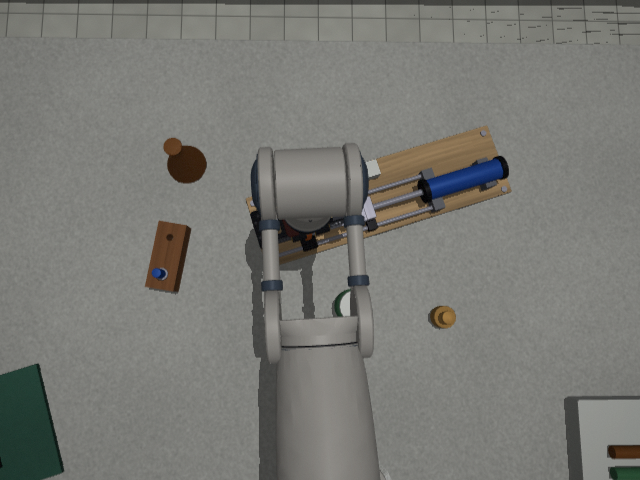

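The wrist view shows the pointer at column ≈ 520 on the right-hand edge of the green band (≈ 497–526), so it needs a few mm more pull. I measure this in rig coordinates.

```bash
cat >> h.py <<'E'
def ptr_band():
    """rig-x (mm) of pointer free end and band, per camera"""
    out={}
    for n in ("wrist","side"):
        d=r.snapshot(n)
        _,m,_=blobs(d,-5,4,140,60); _,g,_=blobs(d,55,85,100,50)
        g2=cv2.bitwise_or(g,0)
        res=[]
        for mask,z in ((m,.047),(g,.042)):
            v,u=np.nonzero(mask)
            q=np.array([onz(d,a,b,z)-HO for a,b in zip(u,v)]); x=q@EX*1000;y=q@EY*1000
            res.append((x,y))
        x,y=res[0]; k=(y<-66)&(y>-95)&(abs(x-58)<25); px=x[k].mean()
        x,y=res[1]; k=(y<-60)&(y>-95)&(abs(x-58)<20)
        lo,hi=np.percentile(x[k],[2,98]); out[n]=(px.round(1),lo.round(1),hi.round(1),((lo+hi)/2).round(1),y[k].min().round(0),y[k].max().round(0))
    return out
E
python3 - <<'E'
from h import *
print(ptr_band(), r.sense()["clock"])
E
```

```text
{'wrist': (np.float64(56.6), np.float64(54.3), np.float64(65.1), np.float64(59.7), np.float64(-95.0), np.float64(-61.0)), 'side': (np.float64(55.9), np.float64(54.6), np.float64(63.9), np.float64(59.2), np.float64(-95.0), np.float64(-63.0))} 24.2083
```

Both cameras put the pointer at about 56.2 mm and the band centre at about 59.5 mm, with a measured width of about 10–11 mm against the true 12. I pull 3.3 mm more.

Run:
```python
from h import *
r.servo_line(HO+EX*(.0955+.0633)+[0,0,.251],speed=.03)
r.wait(.3);s=r.sense();print(s["clock"],s["opening"],1000*((s["tcp_pos"]-HO)@EX),"along x",s["contact_force"]@EX)
print(ptr_band())
d=r.snapshot("wrist");cv2.imwrite("pics/wrist10.png",cv2.resize(d["frame"][80:350,260:620,::-1],None,fx=2,fy=2,interpolation=cv2.INTER_CUBIC))
d=r.snapshot("side");cv2.imwrite("pics/side10.png",cv2.resize(d["frame"][170:270,240:350,::-1],None,fx=6,fy=6,interpolation=cv2.INTER_CUBIC))
```

```text
24.7667 0.013638063389435056 158.25385418847017 along x -6.040004103226858
{'wrist': (np.float64(60.0), np.float64(54.0), np.float64(65.2), np.float64(59.6), np.float64(-95.0), np.float64(-62.0)), 'side': (np.float64(58.5), np.float64(54.5), np.float64(64.2), np.float64(59.4), np.float64(-95.0), np.float64(-63.0))}
```

View pics/wrist10.png

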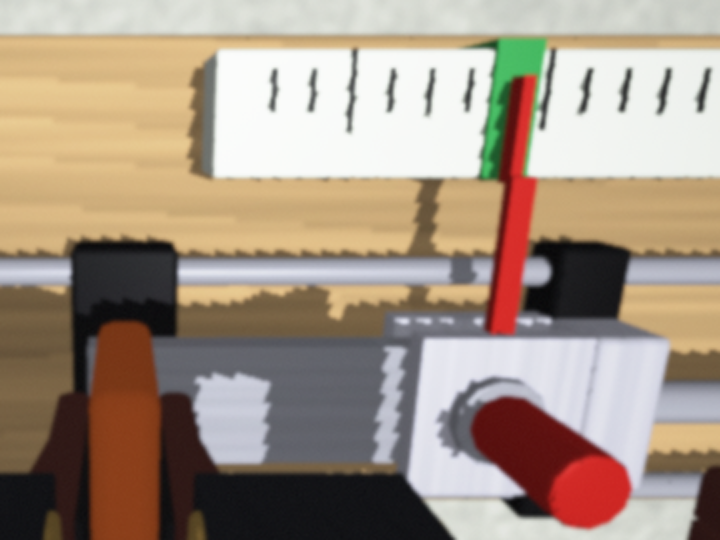

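View pics/side10.png

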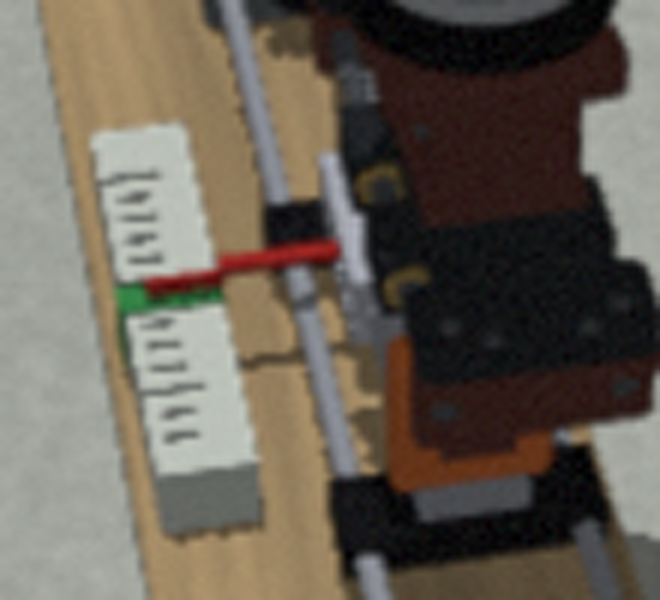

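Run:
```python
from h import *
d=r.snapshot("wrist")
for z in (.089,.099,.109): q=onz(d,554.5,325,z)-HO; print(z,(q@EX*1000).round(1),(q@EY*1000).round(1))
r.wait(.5);s=r.sense();print(s["clock"],s["opening"],1000*((s["tcp_pos"]-HO)@EX),s["contact_force"].round(2));print(ptr_band())
S=r.snapshot("side"); print([b for b in blobs(S,105,125,150,50)[0]])
```

```text
0.089 55.0 3.8
0.099 62.3 -1.6
0.109 69.6 -7.0
25.5167 0.013669946950295643 158.2367221533314 [ 3.13 -5.86 -1.65]
{'wrist': (np.float64(60.0), np.float64(54.0), np.float64(65.2), np.float64(59.6), np.float64(-95.0), np.float64(-62.0)), 'side': (np.float64(58.6), np.float64(54.5), np.float64(64.2), np.float64(59.3), np.float64(-95.0), np.float64(-63.0))}
[(659, [284.5, 132.9], [273, 113, 22, 45]), (197, [359.5, 379.7], [354, 370, 12, 21])]
```

The pointer is steady, and the knob top fits a seated pin: the ray gives z ≈ 97 mm where 99 mm is nominal. The blue pin is unmoved. Handing in.

Run:
```python
from h import *
r.hand_in(); s=r.sense(); print(s["clock"],s["opening"],s["contact_force"].round(1))
```

```text
the job is handed in; nothing more can be done
the job is handed in; nothing more can be done
```

The red pin is fully home through the fork and the handle's tongue. The handle is pulled out with the pointer over the green band, and I handed in at about 25.6 s while still gripping it (45 N) against the spring.

**Pin:** It met the seat at TCP z = 0.250 m, exactly as predicted, and I pressed to about 10 N before releasing. After the pull, the knob-top check gave a height of about 97 mm against 99 mm nominal, so the pin had not lifted.

**Pointer:** The wrist camera put the pointer at 60.0 mm and the band centre at 59.6 mm. The side camera put them at 58.6 mm and 59.3 mm. Both place it inside the band, within 1 mm of centre. The pull force was about 6 N, a little under the roughly 7 N the spring figures suggest, and the pointer stayed put over a half-second wait.

**Disagreements:**
- The wrist camera showed the pin tip about 2 mm off the hole, unlike the side and top estimates. I put this down to the pin sitting off-centre in the jaws and shifted 2 mm. It then went in without contact force until it seated.
- The knob top also read about 2–3 mm off its expected position in the last wrist picture, roughly what the 2 mm calibration and a little pin tilt would give.

**Bystanders:** The blue pin was re-measured at the end and had not moved. The flask, jar and weight looked untouched in the pictures, but I did not re-measure them.

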